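# Feed the charcoal filter sticks into the leaning carafe

## Task

Put the two charcoal filter sticks from the wooden stand into the white carafe leaning in the drying rack, one after the other, so that each ends up wholly inside the carafe's body, below the neck. Get the end of each stick into the mouth before you let go of it, don't knock hard against the carafe or the rack, and leave the cork and everything else on the drainer where it is.

Things in the scene. Friction and masses are not known exactly. Their poses are not given: they have to be found in the camera images.
- carafe: White open ceramic carafe, fixed in a steel rack, leaning 35 degrees from upright. Origin: centre of its underside; z runs along its axis, out of the mouth; y is level; x points up and away from the side it leans to. Body 90 mm wide to z = 130 mm (wall 5, floor 6 mm), shoulder to z = 160 mm, then a straight neck, 46 mm outside, 36 mm inside, to the mouth at z = 210 mm.
- carafe_mouth (a point): Centre of the carafe's mouth, in the plane of its rim, axes as the carafe's; 217 mm above the drainer. The rack's wire shelf overhangs it: the front wire is 145 mm higher and 22 mm behind it (towards the rack's +x), so a gripper has no room straight above the mouth; the side the carafe leans to is free.
- stand: Fixed pale wooden block, 60 x 200 mm and 40 mm high, origin at the centre of its underside; three wells 26 mm wide and 30 mm deep (well floor 10 mm above the drainer) lie along its y axis at -65, 0 and +65 mm. Two charcoal sticks and a cork stand in them, in any order.
- rack: Dark steel drying rack, fixed. Origin on the drainer, z up; the carafe leans to its -x, the mouth at x = -60 mm, y = 0. Base plate 240 x 200 mm; two posts at x = 125, y = +-100 mm carry the wire shelf, 362 mm above the drainer: side wires from the posts to x = -38 mm, level cross wires 8 mm thick along y at x = -38, 17 and 72 mm.
- stick_a: Dark grey charcoal water-filter stick, a rigid round rod 22 mm in diameter and 100 mm long with slightly bevelled ends, about 40 g, standing upright in a well of the stand (top 110 mm above the drainer). Origin: centre of its lower end; z runs along the stick to its upper end. The two sticks are alike.
- stick_a_foot (a point): Centre of that stick's lower end.
- stick_a_mid (a point): Middle of that stick, 50 mm from each end.
- stick_a_top (a point): Centre of that stick's upper end.
- stick_b: Dark grey charcoal water-filter stick, a rigid round rod 22 mm in diameter and 100 mm long with slightly bevelled ends, about 40 g, standing upright in a well of the stand (top 110 mm above the drainer). Origin: centre of its lower end; z runs along the stick to its upper end. The two sticks are alike.
- stick_b_foot (a point): Centre of that stick's lower end.
- stick_b_mid (a point): Middle of that stick, 50 mm from each end.
- stick_b_top (a point): Centre of that stick's upper end.
- cork: Cork stopper 22 mm in diameter and 50 mm long standing in the remaining well (top 60 mm above the drainer); to be left there. Origin: centre of its lower end.
- cup: White ceramic espresso cup, 62 mm wide, 58 mm high, with a handle; bystander. Origin: centre of its underside.
- pan_lid: Round steel pan lid, 140 mm wide, 42 mm high with its black knob; bystander. Origin: centre of its underside.
- moka_pot: Aluminium moka pot, 92 mm wide, 184 mm high, black handle; bystander. Origin: centre of its underside.
- colander: Collapsible green silicone colander, 230 mm wide (280 mm over its handles), 80 mm high; bystander. Origin: centre of its underside.
- dish_brush: Dish brush lying flat; bystander. Origin: under its middle.

How it is judged:
By the outcome, as a careful person would: the job done as asked, in the order asked, and still so for the second after the job is handed in, with the robot touching nothing.
It also fails if it takes over 64 s, if anything falls off the work surface, if the arm or the gripper's body presses on something with over 40 N, if the wrist force passes 120 N, or if a joint passes its speed limit or range.

## Robot

A 6-joint arm with a two-finger parallel gripper is mounted at the origin on the work surface. World frame = base frame: x ahead of the robot, y to its left, z up, the work surface at z = 0. Lengths are in mm, angles in rad, forces in N, time in s.
With the tool pointing down it reaches from about 300 to 775 mm from the base axis. Payload 14.6 kg.
Tool frame: the origin (TCP) lies at the very end of the fingers, on their centre line; the grasp point (between the pads) lies 19 mm behind it; z points along the fingers, y is the line along which they close (so a half turn about z gives the same grasp; the last joint's range is limited). The gripper opens to 94 mm and grips with 3 to 60 N. Pads are 16 mm wide; open, the fingers measure 119 mm over their backs; the gripper's body (75 mm by 177 mm) begins 78 mm behind the grasp point.
Start: joints at [1.067, 0.3, 1.521, -0, 1.321, -0.067], TCP at [232.669, 498.352, 205.446] pointing down, gripper open.
Joint ranges: [-3.03, 3.03], [-0.79, 2.21], [0.23, 2.52], [-1.04, 4.18], [0, 3.07], [-2.55, 2.55]. Speed limits (rad/s): [2.22, 2.22, 2.57, 3.14, 3.14, 3.14].

## Interface

Orientations are given as [roll, pitch, yaw] about the fixed x, y, z axes, in that order (R = Rz(yaw) Ry(pitch) Rx(roll)).
In Python, from cell import manip, camera, get_calibration gives the robot as it stands. The module is installed in compiled form; this text tells all that it offers.
- The arm moves only by the tool jog_arm, never from a script. Its argument "plan" is one flat list of numbers, 6 for each row, row after row: the shift along the world's x, y, z in m, then the turn, a rotation vector about the world's x, y, z in degrees. A call has 1 to 20 rows; each row is the pose to reach, as a shift and turn from the pose commanded when the call began; what a row does not reach only later rows make up. A row lasts 1/10 s, in which the tool goes at most 50 mm and 8.59 degrees, less where a joint would pass 70% of its speed; a pose out of reach is approached as far as the arm can. A call with a gripper value outside its range is refused whole. "claw" is the finger opening in m, from 0 to 0.094, set as the call begins (left out, the last holds). The fingers move at their own pace and stop on an object; "force" is the grip in N (left out, the last holds). Time passes only in rows, so rows that repeat a pose let the fingers close. It gives the time, the measured TCP pose, the force, the opening and the grip force at its end, in the units of the state.
- manip.read_state(): the state, without advancing time (a new reading comes with each control period).
- camera(name): name is "side" or "top" or "wrist"; returns (picture, depth): 400x640x3 uint8, red, green, blue; 400x640 float32, mm along the optical axis (not along the pixel's ray), 0 where there is no reading.
- get_calibration(name): a dict with "fx", "fy", "cx", "cy" (pixels), "origin" and "attitude" of the camera in the world. Camera axes: x right, y down, z forward; pixel columns grow to the right and rows downward; lengths in mm; the calibration is good to about 2 mm. A picture is of the moment at which its call begins: read the wrist's pose just before it. get_calibration takes no time and is no camera call; for the wrist camera it gives the pose at the moment of the call.
- manip.sign_off(): hands the job in; it is judged then, once.
The state is a dict: "clock": time; "joints": joint angles; "qd": joint speeds; "effort": joint torques, N m; "eef_pos": TCP position; "eef_rot": TCP orientation; "wrist_force": force on the tool from outside, world axes, zero at the start; "moment": the same for the moment, N m; "finger_gap": finger opening in mm; "finger_force": force on a finger pad.
Only numpy, scipy, OpenCV 4.12 (cv2) and the standard library are available. Lean on these libraries where they do the work, as an engineer would, in place of code of your own. Each camera call takes 0.05 s, during which the arm holds its last target. There are 200 camera calls.

## Working session

There is one attempt and no reset: what is moved stays moved. The work goes in short steps, Python scripts to look and compute and a tool call to move; the robot and the scene stay as the last step left them, time stands still between calls to the robot, and variables do not carry over. Pictures are saved under pics/ and viewed, at most 11 in all, crops included, and the job is handed in when it is done.

Besides the shell and the picture viewer there is one more tool, called after ">>>" by a JSON object that holds its "api" and its "payload". jog_arm: Moves the arm, as the interface text tells. Its arguments: {"type":"object","properties":{"plan":{"type":"array"},"claw":{"type":"number"},"force":{"type":"number"}},"required":["plan"]}

```bash
mkdir -p pics
cat > h.py <<'E'
import numpy as np, cv2
from cell import manip, camera, get_calibration
np.set_printoptions(precision=1,suppress=True)
def grab(n,f=None):
    c=get_calibration(n); p,d=camera(n)
    if f: cv2.imwrite('pics/'+f,p[:,:,::-1])
    return p,d,c
def Rof(a):
    a=np.array(a,float)
    if a.shape==(3,3): return a
    from scipy.spatial.transform import Rotation as R
    return R.from_euler('xyz',a).as_matrix()
def cloud(d,c):
    v,u=np.mgrid[:400,:640]
    P=np.stack([(u-c['cx'])/c['fx']*d,(v-c['cy'])/c['fy']*d,d],-1)
    return P@Rof(c['attitude']).T+np.array(c['origin'])
E
python3 - <<'E'
from h import *
for n in ['top','side']:
    p,d,c=grab(n,n+'.png'); print(n,c); np.savez(n+'.npz',p=p,d=d,X=cloud(d,c))
print(manip.read_state())
E
```

```text
top {'fx': 442.30970063662045, 'fy': 442.30970063662045, 'cx': 313.3839224728459, 'cy': 201.76239046131303, 'origin': array([ 456.1,   -8.6, 1640.2]), 'attitude': array([-3.1, -0. , -1.5])}
side {'fx': 506.1198136824254, 'fy': 506.1198136824254, 'cx': 319.91246520394776, 'cy': 199.9172747756492, 'origin': array([  -85.3, -1237.5,   938.5]), 'attitude': array([-2.1,  0. , -0.5])}
{'clock': 0.1, 'joints': array([ 1.1,  0.3,  1.5, -0. ,  1.3, -0.1]), 'qd': array([-0., -0., -0.,  0.,  0.,  0.]), 'effort': array([  0. , -53.3, -35.3,   0.1,   0. ,  -0. ]), 'eef_pos': array([232.6, 498.1, 204.9]), 'eef_rot': array([-3.1, -0. ,  2.7]), 'wrist_force': array([0.2, 0.4, 0.4]), 'moment': array([ 0., -0.,  0.]), 'finger_force': 0.0, 'finger_gap': 94.19488582504701}
```

View pics/top.png

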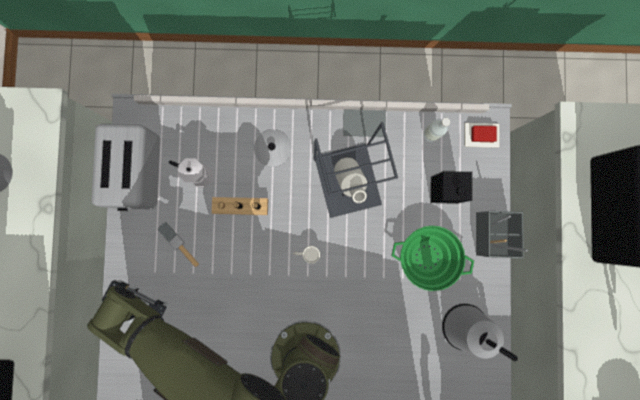

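View pics/side.png

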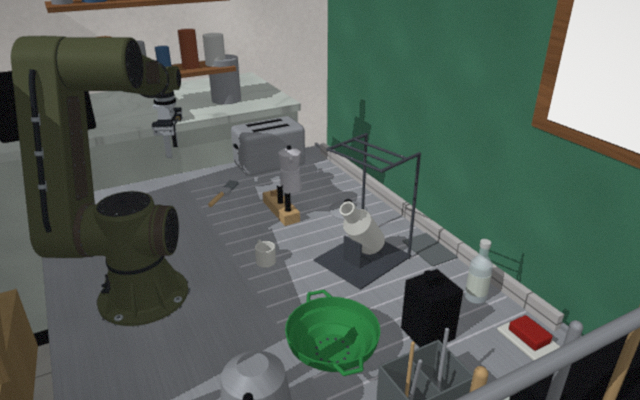

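The top view shows the stand at about (240,206), with dark sticks near (239,206) and (257,206) and the cork near (222,206). The mouth is at about (359,197), leaning towards the robot. The side view shows the mouth at (348,208) and sticks at (281,192) and (288,200).

Run:
```python
from h import *
t=np.load('top.npz');s=np.load('side.npz')
p,X=t['p'],t['X']
# stand by colour
hsv=cv2.cvtColor(p,cv2.COLOR_RGB2HSV)
m=((hsv[...,0]>8)&(hsv[...,0]<25)&(hsv[...,1]>80)&(hsv[...,2]>120)); m[:190]=0;m[225:]=0;m[:,:205]=0;m[:,280:]=0
q=X[m];q=q[abs(q[:,2]-40)<8]; print('stand',len(q),q.mean(0)); r=cv2.minAreaRect(q[:,:2].astype(np.float32)); print(r)
# sticks tops, z~110
a=X[190:222,205:280]; k=(a[...,2]>85)&(a[...,2]<125); n,l,st,ce=cv2.connectedComponentsWithStats(k.astype(np.uint8))
for i in range(1,n): print('stick',st[i],a[l==i].mean(0),a[l==i][:,2].max())
k=(a[...,2]>50)&(a[...,2]<70); n,l,st,ce=cv2.connectedComponentsWithStats(k.astype(np.uint8))
for i in range(1,n): 
  if st[i][4]>5: print('mid',st[i],a[l==i].mean(0))
# rack base
b=(p.max(2)<90); 
d=X[120:225,305:405]; pp=p[120:225,305:405]
g=(pp.max(2)<85)&(d[...,2]<25); q=d[g]; n,l,st,ce=cv2.connectedComponentsWithStats(g.astype(np.uint8)); i=1+st[1:,4].argmax(); q=d[l==i]
print('base',q.mean(0),cv2.minAreaRect(q[:,:2].astype(np.float32)))
g=(d[...,2]>352)&(d[...,2]<372); q=d[g]; print('shelf',g.sum(),cv2.minAreaRect(q[:,:2].astype(np.float32)))
# neck: bright pixels high
g=(pp.min(2)>140)&(d[...,2]>150)&(d[...,2]<240); q=d[g]; print('neck',len(q),q.mean(0)); 
for z in range(150,240,10):
  w=q[(q[:,2]>=z)&(q[:,2]<z+10)]
  if len(w): print(z,len(w),w.mean(0),w.min(0),w.max(0))
cv2.imwrite('pics/c1.png',cv2.resize(np.hstack([p[150:230,205:285],p[150:230,310:390]]),None,fx=5,fy=5,interpolation=2)[:,:,::-1])
cv2.imwrite('pics/c2.png',cv2.resize(s['p'][130:290,250:430],None,fx=3.6,fy=3.6,interpolation=2)[:,:,::-1])
```

```text
stand 714 [540.  250.9  39.5]
((539.2214965820312, 251.25079345703125), (58.60212326049805, 199.6592254638672), 1.2491531372070312)
stick [28 12  2  4  4] [543.7 261.3 107.5] 112.32098366067862
stick [30 12  6  6 11] [538.2 245.4 103. ] 112.11005701575687
stick [47 12  2  2  2] [548.9 194.9 105.9] 108.87353771353673
stick [50 12  4  7  9] [539.6 180.  100.6] 110.3514308247486
stick [47 16  2  2  2] [535.  194.5 105.7] 106.57803986419094
base [ 734.9 -128.1    7.2] ((730.1734619140625, -138.5576171875), (45.530296325683594, 128.26199340820312), 16.038999557495117)
shelf 932 ((670.2821655273438, -135.71896362304688), (171.9936065673828, 210.01829528808594), 15.660210609436035)
neck 392 [ 613.3 -150.6  184.4]
150 19 [ 611.3 -149.   155.3] [ 582.1 -192.2  150.2] [ 661.  -107.6  160. ]
160 58 [ 619.3 -146.6  166.1] [ 581.9 -191.3  160.8] [ 659.3 -110.3  169.8]
170 123 [ 631.6 -143.8  175.3] [ 574.3 -183.5  170. ] [ 655.3 -113.1  179.9]
180 89 [ 624.7 -149.7  183.7] [ 573.4 -179.2  180. ] [ 647.2 -126.   189.3]
190 18 [ 594.9 -153.7  193.4] [ 556.4 -178.2  190.2] [ 625.6 -135.1  199.9]
200 31 [ 565.1 -167.9  205.1] [ 552.6 -186.2  200.7] [ 602.4 -141.3  209.8]
210 24 [ 573.  -164.   215.2] [ 558.6 -185.6  210.3] [ 594.7 -140.1  219.5]
220 28 [ 586.4 -159.9  225.7] [ 576.4 -181.4  220.4] [ 593.9 -142.1  229.5]
230 2 [ 587.7 -152.9  230.6] [ 586.2 -154.6  230.1] [ 589.3 -151.2  231.1]
```

View pics/c1.png

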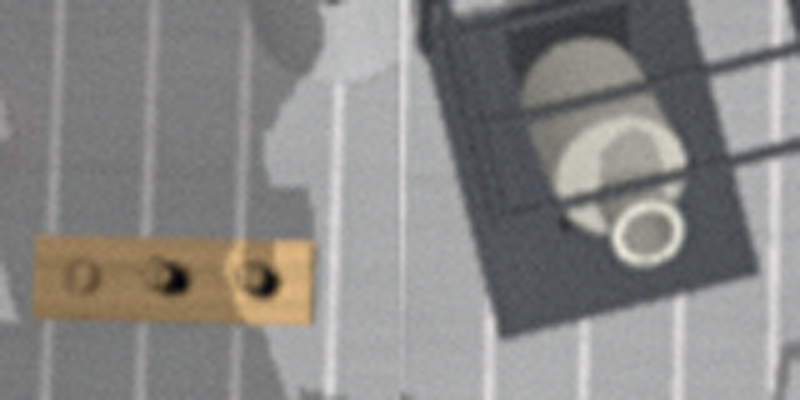

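View pics/c2.png

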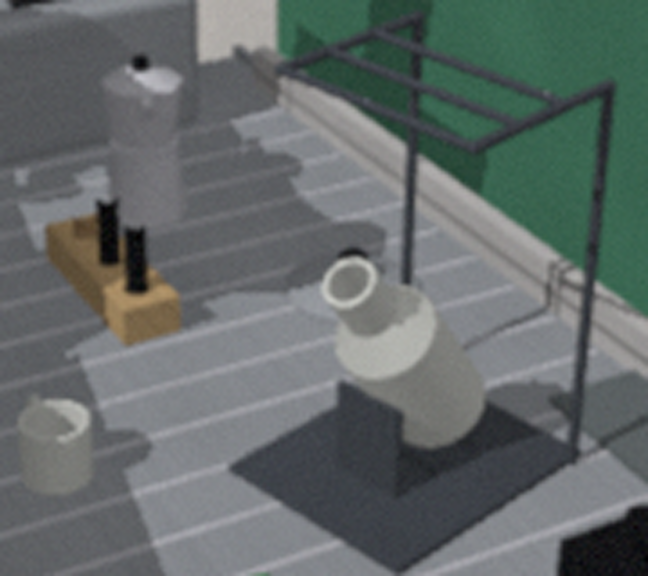

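Both crops agree: the sticks are in the middle and right (-y) wells and the cork is in the left one. In c1 the mouth ellipse is at (648,233), which is top pixel (359.6,196.6). In c2 it is at (350,283), which is side pixel (347,209).

Run:
```python
from h import *
def ray(n,u,v,z):
    c=get_calibration(n);d=Rof(c['attitude'])@[(u-c['cx'])/c['fx'],(v-c['cy'])/c['fy'],1];o=np.array(c['origin']);return o+d*(z-o[2])/d[2]
print('mouth',ray('top',359.6,196.6,217),ray('side',347,208.7,217))
# stick tops in side: c2 (107,203)->, (135,230)
print('sticks side',ray('side',250+107/3.6,130+203/3.6,110),ray('side',250+135/3.6,130+230/3.6,110))
s=manip.read_state(); R=Rof(s['eef_rot']); print(R, s['eef_pos'],np.degrees(np.arctan2(R[1,1],R[0,1])))
```

```text
mouth [ 569.5 -164.6  217. ] [ 567.9 -168.9  217. ]
sticks side [534.9 238.4 110. ] [535.7 174.4 110. ]
[[-0.9  0.4 -0. ]
 [ 0.4  0.9 -0. ]
 [ 0.  -0.  -1. ]] [232.6 498.1 204.9] 64.97284525769818
```

>>> {"api": "jog_arm", "payload": {"plan": [0.307,-0.247,0.015,0,0,-64,0.307,-0.247,0.015,0,0,-64,0.307,-0.247,0.015,0,0,-64,0.307,-0.247,0.015,0,0,-64,0.307,-0.247,0.015,0,0,-64,0.307,-0.247,0.015,0,0,-64,0.307,-0.247,0.015,0,0,-64,0.307,-0.247,0.015,0,0,-64,0.307,-0.247,0.015,0,0,-64,0.307,-0.247,0.015,0,0,-64,0.307,-0.247,0.015,0,0,-64], "claw": 0.06}}

```text
clock: 1.2
eef_pos: [538.9, 252.0, 220.3]
eef_rot: [-3.141, 0.0, 1.589]
wrist_force: [0.2, -0.1, 0.0]
finger_gap: 60.0
finger_force: 0.0
```

Run:
```python
from h import *
p,d,c=grab('wrist','w1.png'); X=cloud(d,c); print(c['origin'],manip.read_state()['eef_pos'])
k=(X[...,2]>104)&(X[...,2]<116)&(d>0); n,l,st,ce=cv2.connectedComponentsWithStats(k.astype(np.uint8))
for i in range(1,n):
  if st[i][4]>40: q=X[l==i]; print(st[i],q.mean(0),q.min(0),q.max(0))
k=(X[...,2]>35)&(X[...,2]<45)&(d>0); n,l,st,ce=cv2.connectedComponentsWithStats(k.astype(np.uint8)); i=1+st[1:,4].argmax(); print(cv2.minAreaRect(X[l==i][:,:2].astype(np.float32)),st[i])
```

```text
[538.7 318.4 399.2] [538.9 252.2 220.4]
[402  18  21  60 164] [622.5 388.9 109.9] [615.4 369.2 104. ] [637.6 417.  115.9]
[307 186  21  21  95] [540.6 255.1 108.4] [530.4 242.1 104.2] [551.1 263.2 110.7]
[306 244  20  19  92] [540.1 192.8 108. ] [530.  179.3 104.1] [550.8 198.7 110.7]
((540.6275634765625, 252.514892578125), (200.0775909423828, 59.954593658447266), 89.96781158447266) [ 293  101   51  158 6144]
```

View pics/w1.png

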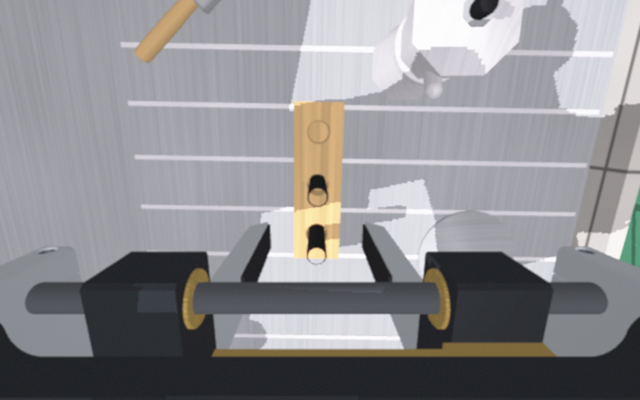

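The wrist view shows the stand from above, with the stick tops at about (317,197) and (317,255), the cork at (318,132), and the open fingers straddling. Stand centre from depth is (540.6,252.5), with no yaw.

>>> {"api": "jog_arm", "payload": {"plan": [0.0017,0.0005,-0.04,0,0,0,0.0017,0.0005,-0.08,0,0,0,0.0017,0.0005,-0.115,0,0,0,0.0017,0.0005,-0.135,0,0,0,0.0017,0.0005,-0.143,0,0,0,0.0017,0.0005,-0.143,0,0,0]}}

```text
clock: 1.85
eef_pos: [540.7, 252.4, 77.1]
eef_rot: [-3.141, 0.0, 1.589]
wrist_force: [0.5, 0.1, 0.2]
finger_gap: 60.0
finger_force: 0.0
```

>>> {"api": "jog_arm", "payload": {"plan": [0,0,0,0,0,0,0,0,0,0,0,0,0,0,0,0,0,0,0,0,0,0,0,0,0,0,0,0,0,0,0,0,0,0,0,0], "claw": 0.01, "force": 15}}

```text
clock: 2.45
eef_pos: [541.5, 251.9, 77.7]
eef_rot: [3.141, -0.0, 1.588]
wrist_force: [0.4, -0.4, 1.7]
finger_gap: 21.8
finger_force: 15.0
```

```bash
cat > g.py <<'E'
from h import *
from scipy.spatial.transform import Rotation as Ro
def target(yaw=15.7,tilt=35):
    c,s=np.cos(np.radians(yaw)),np.sin(np.radians(yaw)); t=np.radians(tilt)
    a=np.array([-c*np.sin(t),-s*np.sin(t),np.cos(t)]); y=np.array([s,-c,0]); z=-a
    return np.stack([np.cross(y,z),y,z],1),a
def turn(Rt): 
    return np.degrees(Ro.from_matrix(Rt@Rof(manip.read_state()['eef_rot']).T).as_rotvec())
E
python3 - <<'E'
from g import *
Rt,a=target(); print(a,turn(Rt)); s=manip.read_state(); print(s['joints'].round(2))
M=np.array([570,-164.5,217]); p=s['eef_pos']
for w in ([520,252,321],[420,50,321],M+127*a-50*np.array([.963,.27,0]),M+127*a): print(np.array(w),np.array(w)-p)
E
```

```text
[-0.6 -0.2  0.8] [ 30.1 -22.4 -72.8]
[ 0.4  0.5  1.5 -0.   1.1  0.4]
[520 252 321] [-21.5   0.1 243.3]
[420  50 321] [-121.5 -201.9  243.3]
[ 451.7 -197.7  321. ] [ -89.8 -449.6  243.3]
[ 499.9 -184.2  321. ] [ -41.6 -436.1  243.3]
```

>>> {"api": "jog_arm", "payload": {"plan": [0,0,0.02,0,0,0,0,0,0.05,0,0,0,-0.01,0,0.09,0,0,0,-0.05,-0.01,0.14,0,0,0,-0.09,-0.02,0.18,0,0,0,-0.11,-0.03,0.2,0,0,0]}}

```text
clock: 3.05
eef_pos: [431.3, 222.1, 277.3]
eef_rot: [3.142, -0.0, 1.588]
wrist_force: [0.2, 0.6, -0.6]
finger_gap: 21.3
finger_force: 15.0
```

>>> {"api": "jog_arm", "payload": {"plan": [0,-0.04,0.02,3,-2.2,-7.3,0,-0.08,0.044,6,-4.5,-14.6,0,-0.12,0.044,9,-6.7,-21.8,0,-0.165,0.044,12,-9,-29.1,0,-0.21,0.044,15,-11.2,-36.4,0,-0.255,0.044,18.1,-13.4,-43.7,0,-0.3,0.044,21.1,-15.7,-51,0.005,-0.345,0.044,24.1,-17.9,-58.2,0.01,-0.385,0.044,27.1,-20.2,-65.5,0.02,-0.41,0.044,30.1,-22.4,-72.8,0.02,-0.42,0.044,30.1,-22.4,-72.8,0.02,-0.42,0.044,30.1,-22.4,-72.8,0.02,-0.42,0.044,30.1,-22.4,-72.8,0.02,-0.42,0.044,30.1,-22.4,-72.8]}}

```text
clock: 4.45
eef_pos: [452.8, -196.5, 320.4]
eef_rot: [3.141, -0.609, 0.278]
wrist_force: [-0.5, -0.5, -0.2]
finger_gap: 21.8
finger_force: 15.0
```

Run:
```python
from g import *
Rt,a=target(); s=manip.read_state(); print(s['eef_pos'],Rof(s['eef_rot']),turn(Rt),s['joints'].round(2))
p,d,c=grab('wrist','w2.png'); np.savez('w2.npz',p=p,d=d,X=cloud(d,c)); print(c['origin'])
np.save('w2cal.npy',c,allow_pickle=True)
```

```text
[ 452.8 -196.5  320.4] [[ 0.8  0.3  0.6]
 [ 0.2 -1.   0.2]
 [ 0.6  0.  -0.8]] [ 0.1 -0.1 -0.2] [-0.8 -0.1  1.8  0.6  1.2  0.4]
[ 407.6 -209.8  505.3]
```

View pics/w2.png

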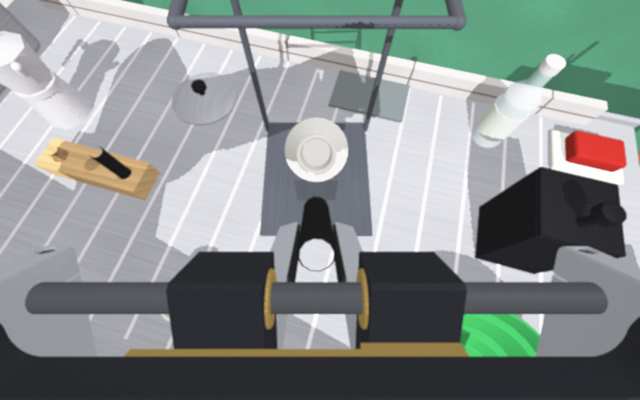

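The wrist view shows the stick aligned with the fingers and the carafe's neck end-on, the rim circle at about (316,155). The shelf's front wire is at the top of the picture, clear of the gripper.

Run:
```python
from g import *
t=np.load('w2.npz'); X,p,d=t['X'],t['p'],t['d']; Rt,a=target(); c=np.load('w2cal.npy',allow_pickle=True).item()
M=np.array([570,-164.5,217])
al=(X-M)@a
k=(abs(al)<9)&(np.linalg.norm(X-M,axis=-1)<40)&(d>0); k[:, :280]=0;k[:,350:]=0
v,u=np.nonzero(k); print(k.sum(),u.min(),u.max(),v.min(),v.max(),X[k].mean(0),al[k].mean())
(uc,vc),r=cv2.minEnclosingCircle(np.stack([u,v],1).astype(np.float32)); print(uc,vc,r)
D=Rof(c['attitude'])@[(uc-c['cx'])/c['fx'],(vc-c['cy'])/c['fy'],1]; o=np.array(c['origin'])
q=o+D*(((M-o)@a)/(D@a)); print('mouth',q, 'rim radius mm',r*((M-o)@-a)/c['fx'])
# rim direct from edges of brightness
cv2.imwrite('pics/c3.png',cv2.resize(p[100:200,260:370],None,fx=5,fy=5,interpolation=2)[:,:,::-1])
# rack yaw from front wire / base: shelf points
k=(abs(X[...,2]-362)<8)&(d>0); print('shelf',cv2.minAreaRect(X[k][:,:2].astype(np.float32)),k.sum())
```

```text
523 296 335 134 174 [ 571.1 -163.2  216.5] -1.255685683301909
315.2486267089844 153.8688507080078 20.132783889770508
mouth [ 570.8 -163.1  217.8] rim radius mm 23.142633324482812
shelf ((519.1434936523438, -178.0204620361328), (203.9442596435547, 208.71002197265625), 15.8623628616333) 5366
```

View pics/c3.png

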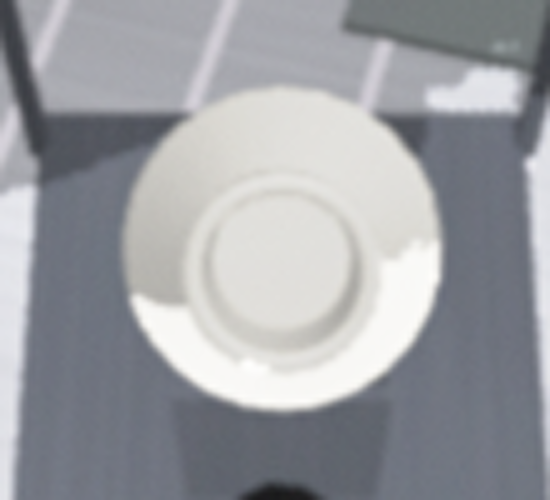

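c3 shows the neck bore end-on, centred at (282,268), which is image pixel (316.4,153.6). The mouth is therefore at about (570.6,-163.8,217.5), with rim radius 23 mm as specified.

>>> {"api": "jog_arm", "payload": {"plan": [0.024,0.0065,0.001,0,0,0,0.0476,0.013,0.001,0,0,0,0.0476,0.013,0.001,0,0,0,0.062,0.017,-0.02,0,0,0,0.0763,0.0211,-0.0415,0,0,0,0.0763,0.0211,-0.0415,0,0,0,0.0763,0.0211,-0.0415,0,0,0]}}

```text
clock: 5.2
eef_pos: [528.7, -176.1, 279.0]
eef_rot: [-3.141, -0.61, 0.275]
wrist_force: [0.5, 0.4, 0.1]
finger_gap: 21.3
finger_force: 15.0
```

```bash
cat > chk.py <<'E'
from g import *
Rt,a=target(); s=manip.read_state(); M=np.array([570.6,-163.8,217.5]); R=Rof(s['eef_rot'])
e=s['eef_pos']-M; print('k',e@a,'lateral tool x,y',e@Rt[:,0],e@Rt[:,1],'turn',turn(Rt),'gap',s['finger_gap'],s['finger_force'])
import sys
foot=e+R[:,2]*67; print('foot lateral',foot@Rt[:,0],foot@Rt[:,1],'along',foot@a)
for k in map(float,sys.argv[1:]): print(k,'shift',M+k*a-s['eef_pos'])
E
python3 chk.py 40 7
python3 - <<'E'
from h import *
p,d,c=grab('wrist'); cv2.imwrite('pics/w3.png',cv2.resize(p[90:290,220:420],None,fx=3,fy=3,interpolation=2)[:,:,::-1])
E
```

```text
k 75.4675897682263 lateral tool x,y -0.48320610104063155 0.5225076778462853 turn [ 0.  -0.1 -0.1] gap 21.313726088091293 14.98810623656027
foot lateral -0.5646019309112819 0.46385750363634654 along 8.467664881134487
40.0 shift [ 19.8   6.1 -28.8]
7.0 shift [ 38.   11.2 -55.8]
```

View pics/w3.png

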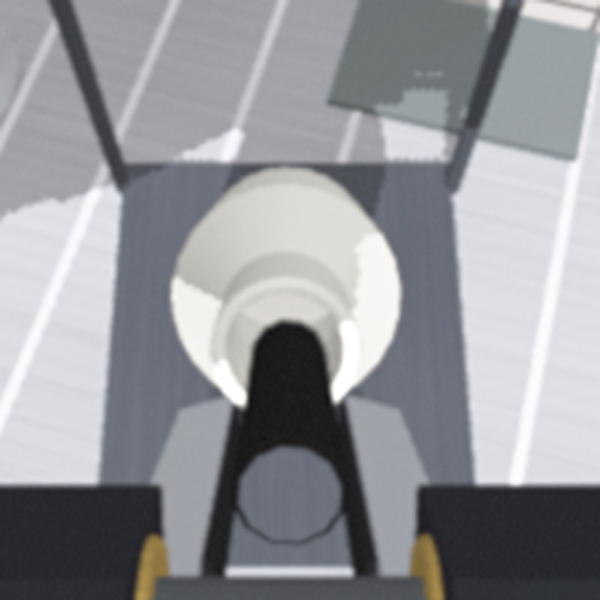

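w3 shows the stick's foot at about (287,325) over the bore, whose centre is about (288,340). It is laterally centred, so I'll insert.

>>> {"api": "jog_arm", "payload": {"plan": [0.005,0.0018,-0.0075,0,0,0,0.01,0.0033,-0.015,0,0,0,0.015,0.0048,-0.022,0,0,0,0.02,0.0062,-0.029,0,0,0,0.026,0.0078,-0.038,0,0,0,0.032,0.0095,-0.047,0,0,0,0.038,0.0112,-0.0558,0,0,0,0.038,0.0112,-0.0558,0,0,0]}}

```text
clock: 6.05
eef_pos: [567.2, -164.8, 221.0]
eef_rot: [-3.139, -0.608, 0.273]
wrist_force: [-0.6, 0.4, -0.6]
finger_gap: 21.6
finger_force: 15.0
```

```bash
python3 chk.py 110; python3 -c "
from h import *
print(manip.read_state()['wrist_force'])"
```

```text
k 4.92999844440017 lateral tool x,y -0.8855297601372158 0.0391667533507172 turn [-0.1 -0.2 -0. ] gap 21.60060424601016 14.988397830748
foot lateral -1.05790987943376 -0.0739620807604084 along -62.06968429336631
110.0 shift [-57.3 -16.1  86.6]
[-0.6  0.4 -0.6]
```

No contact, and the foot is 62 mm inside the mouth. Release, wait, then back out.

>>> {"api": "jog_arm", "payload": {"plan": [0,0,0,0,0,0,0,0,0,0,0,0,0,0,0,0,0,0,0,0,0,0,0,0,0,0,0,0,0,0,0,0,0,0,0,0,0,0,0,0,0,0,0,0,0,0,0,0], "claw": 0.05}}

```text
clock: 6.85
eef_pos: [567.0, -165.3, 222.8]
eef_rot: [-3.141, -0.61, 0.274]
wrist_force: [0.2, 0.5, 0.2]
finger_gap: 49.9
finger_force: 0.0
```

>>> {"api": "jog_arm", "payload": {"plan": [-0.02,-0.0055,0.03,0,0,0,-0.04,-0.011,0.06,0,0,0,-0.0573,-0.0161,0.087,0,0,0,-0.1,-0.028,0.1,0,0,0,-0.115,-0.032,0.1,0,0,0,-0.115,-0.032,0.1,0,0,0]}}

```text
clock: 7.45
eef_pos: [451.0, -198.0, 323.5]
eef_rot: [3.14, -0.611, 0.273]
wrist_force: [-0.1, -1.1, -0.2]
finger_gap: 49.8
finger_force: 0.0
```

Run:
```python
from g import *
p,d,c=grab('wrist'); np.savez('w4.npz',p=p,d=d); cv2.imwrite('pics/w4.png',cv2.resize(p[90:270,230:410],None,fx=3,fy=3,interpolation=2)[:,:,::-1])
s=manip.read_state();print(s['eef_pos'],s['clock'])
R0=np.array([[0,1,0],[1,0,0],[0,0,-1.]]); print(turn(R0), np.array([540.6,187.5,77])-s['eef_pos'])
```

```text
[ 451.8 -197.7  323.1] 7.5
[-29.8  22.7  71.9] [  88.8  385.2 -246.1]
```

View pics/w4.png

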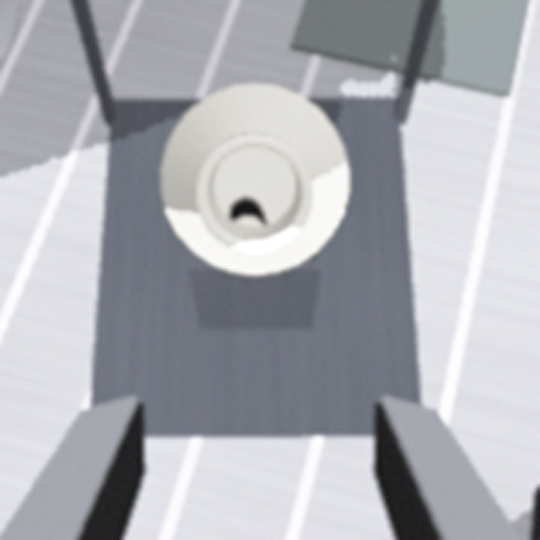

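w4 shows the bore clear, with the dark stick end low inside at about (247,213). I'll measure how deep its top lies.

Run:
```python
from g import *
t=np.load('w4.npz'); X=cloud(t['d'],get_calibration('wrist')); Rt,a=target(); M=np.array([570.6,-163.8,217.5])
E=(X-M)@np.stack([Rt[:,0],Rt[:,1],a],1)
for v in range(146,176,2): print(v,[(int(E[v,u,2]),int(E[v,u,0]),int(t['p'][v,u].mean())) for u in range(304,324,4)])
```

```text
146 [(-204, 0, 222), (-206, 0, 221), (-206, 0, 222), (-205, 0, 222), (-205, 0, 221)]
148 [(-206, -4, 222), (-207, -4, 221), (335, 26, 222), (-204, -4, 222), (-206, -4, 222)]
150 [(-205, -7, 223), (-207, -7, 222), (-205, -7, 222), (-206, -7, 222), (-204, -7, 221)]
152 [(-205, -11, 222), (-205, -11, 222), (-206, -11, 222), (-204, -11, 222), (-205, -11, 222)]
154 [(-204, -15, 221), (-205, -15, 223), (-205, -15, 219), (-203, -15, 222), (-204, -15, 221)]
156 [(-205, -18, 221), (-203, -18, 194), (-184, -17, 110), (-206, -18, 216), (-203, -18, 221)]
158 [(-204, -22, 222), (-162, -18, 79), (-146, -17, 26), (-196, -21, 141), (-206, -22, 221)]
160 [(-206, -26, 214), (-128, -18, 25), (-110, -16, 32), (-142, -20, 64), (-206, -26, 223)]
162 [(-36, -12, 203), (-105, -19, 84), (-206, -30, 188), (-107, -19, 90), (-205, -29, 222)]
164 [(-18, -12, 204), (-45, -15, 195), (-205, -33, 221), (-207, -33, 197), (-45, -15, 203)]
166 [(-2, -13, 216), (-23, -15, 204), (-35, -17, 204), (-37, -17, 200), (-22, -15, 189)]
168 [(-1, -15, 224), (-5, -16, 210), (-14, -17, 200), (-15, -17, 194), (-5, -16, 219)]
170 [(0, -17, 220), (-1, -18, 227), (0, -17, 241), (0, -17, 252), (-1, -17, 255)]
172 [(-65, -29, 244), (-1, -20, 252), (-1, -20, 255), (-1, -20, 255), (0, -20, 255)]
174 [(-69, -32, 247), (-66, -32, 246), (-65, -32, 252), (-64, -31, 252), (-65, -31, 248)]
```

>>> {"api": "jog_arm", "payload": {"plan": [0,0.042,0,-3,2.3,7.2,0,0.084,0,-6,4.5,14.4,-0.005,0.126,-0.02,-8.9,6.8,21.6,-0.01,0.168,-0.03,-11.9,9.1,28.8,-0.01,0.21,-0.04,-14.9,11.4,36,-0.01,0.252,-0.05,-17.9,13.6,43.1,0,0.294,-0.07,-20.9,15.9,50.3,0.03,0.335,-0.09,-23.8,18.2,57.5,0.06,0.365,-0.11,-26.8,20.4,64.7,0.0888,0.385,-0.12,-29.8,22.7,71.9,0.0888,0.3852,-0.12,-29.8,22.7,71.9,0.0888,0.3852,-0.12,-29.8,22.7,71.9,0.0888,0.3852,-0.12,-29.8,22.7,71.9]}}

```text
clock: 8.8
eef_pos: [540.6, 188.0, 203.2]
eef_rot: [-3.141, -0.0, 1.57]
wrist_force: [-0.8, 0.6, 0.6]
finger_gap: 50.1
finger_force: 0.0
```

Run:
```python
from g import *
s=manip.read_state(); print(s['eef_pos'],s['eef_rot'],np.array([540.6,187.5,77])-s['eef_pos'])
R0=np.array([[0,1,0],[1,0,0],[0,0,-1.]]); print(turn(R0))
p,d,c=grab('wrist'); X=cloud(d,c); k=(X[...,2]>35)&(X[...,2]<45)&(d>0)&(abs(X[...,0]-540)<50); n,l,st,ce=cv2.connectedComponentsWithStats(k.astype(np.uint8)); i=1+st[1:,4].argmax(); print(cv2.minAreaRect(X[l==i][:,:2].astype(np.float32)),st[i])
k=(X[...,2]>104)&(X[...,2]<116)&(d>0)&(abs(X[...,0]-540)<50)&(X[...,1]<230);q=X[k];print(len(q),q.min(0),q.max(0))
```

```text
[540.6 188.  203.2] [-3.1 -0.   1.6] [   0.    -0.5 -126.2]
[-0. -0.  0.]
((540.6016235351562, 252.80807495117188), (60.16558837890625, 199.96327209472656), 0.006863830611109734) [ 288   37   56  179 7995]
108 [530.6 177.4 104. ] [551.2 198.4 111.1]
```

The first stick's top lies about 105 mm below the rim (carafe z ≈ 105), so it is wholly in the body. Now the second stick.

>>> {"api": "jog_arm", "payload": {"plan": [0,0,-0.04,0,0,0,0,0,-0.08,0,0,0,0,0,-0.11,0,0,0,0,0,-0.124,0,0,0,0,0,-0.126,0,0,0,0,0,-0.126,0,0,0]}}

```text
clock: 9.45
eef_pos: [541.5, 187.9, 78.5]
eef_rot: [3.141, -0.001, 1.57]
wrist_force: [0.6, -0.4, 0.3]
finger_gap: 50.5
finger_force: 0.0
```

>>> {"api": "jog_arm", "payload": {"plan": [0,0,0,0,0,0,0,0,0,0,0,0,0,0,0,0,0,0,0,0,0,0,0,0,0,0,0,0,0,0,0,0,0,0,0,0], "claw": 0.01, "force": 15}}

```text
clock: 10.05
eef_pos: [541.0, 188.0, 77.2]
eef_rot: [-3.14, -0.0, 1.571]
wrist_force: [-0.2, 0.4, 3.9]
finger_gap: 21.4
finger_force: 15.0
```

>>> {"api": "jog_arm", "payload": {"plan": [0,0,0.02,0,0,0,0,0,0.05,0,0,0,-0.01,0,0.09,0,0,0,-0.05,0,0.14,0,0,0,-0.09,0,0.18,0,0,0,-0.11,0,0.2,0,0,0,-0.11,0,0.2,0,0,0]}}

```text
clock: 10.75
eef_pos: [429.5, 188.5, 281.8]
eef_rot: [3.136, -0.003, 1.572]
wrist_force: [0.2, -0.3, -1.2]
finger_gap: 21.7
finger_force: 15.0
```

Run:
```python
from g import *
Rt,a=target(); s=manip.read_state(); M=np.array([570.6,-163.8,217.5])
print(turn(Rt), M+127*a-50*np.array([.963,.27,0])-s['eef_pos'])
```

```text
[ 30.  -22.3 -71.8] [  22.8 -385.5   39.8]
```

>>> {"api": "jog_arm", "payload": {"plan": [0,-0.04,0.02,3,-2.2,-7.2,0,-0.08,0.042,6,-4.5,-14.4,0,-0.12,0.042,9,-6.7,-21.5,0,-0.16,0.042,12,-8.9,-28.7,0,-0.2,0.042,15,-11.2,-35.9,0,-0.24,0.042,18,-13.4,-43.1,0,-0.28,0.042,21,-15.6,-50.3,0.005,-0.32,0.042,24,-17.8,-57.4,0.01,-0.36,0.042,27,-20.1,-64.6,0.022,-0.3855,0.042,30,-22.3,-71.8,0.022,-0.3855,0.042,30,-22.3,-71.8,0.022,-0.3855,0.042,30,-22.3,-71.8,0.022,-0.3855,0.042,30,-22.3,-71.8,0.022,-0.3855,0.042,30,-22.3,-71.8]}}

```text
clock: 12.15
eef_pos: [452.9, -196.9, 318.9]
eef_rot: [-3.135, -0.608, 0.276]
wrist_force: [0.4, -0.4, -1.3]
finger_gap: 21.6
finger_force: 15.0
```

```bash
python3 chk.py 127 75
```

```text
k 153.1626786795578 lateral tool x,y -41.944801778617396 -0.012060706533947977 turn [-0.3 -0.2 -0.3] gap 21.645480337100473 14.993248607497662
foot lateral -42.10700206462052 -0.5477329243423754 along 86.16501643420561
127.0 shift [47.5 13.3  2.6]
75.0 shift [ 76.2  21.4 -40. ]
```

>>> {"api": "jog_arm", "payload": {"plan": [0.024,0.0065,0.002,0,0,0,0.0475,0.0132,0.0023,0,0,0,0.0475,0.0132,0.0023,0,0,0,0.062,0.0172,-0.019,0,0,0,0.0762,0.0213,-0.0402,0,0,0,0.0762,0.0213,-0.0402,0,0,0,0.0762,0.0213,-0.0402,0,0,0]}}

```text
clock: 12.85
eef_pos: [528.7, -176.0, 279.1]
eef_rot: [-3.134, -0.609, 0.275]
wrist_force: [-0.2, -0.6, 0.5]
finger_gap: 21.7
finger_force: 15.0
```

```bash
python3 chk.py 40 6
python3 - <<'E'
from h import *
p,d,c=grab('wrist'); cv2.imwrite('pics/w5.png',cv2.resize(p[130:250,250:380],None,fx=4,fy=4,interpolation=2)[:,:,::-1])
E
```

```text
k 75.53083241654127 lateral tool x,y -0.44480503735096755 0.4292338114055958 turn [-0.3 -0.2 -0.3] gap 21.73786192126485 14.993242276541423
foot lateral -0.603419479587657 -0.10723543286013222 along 8.533167963153991
40.0 shift [ 19.9   6.  -28.9]
6.0 shift [ 38.6  11.3 -56.7]
```

View pics/w5.png

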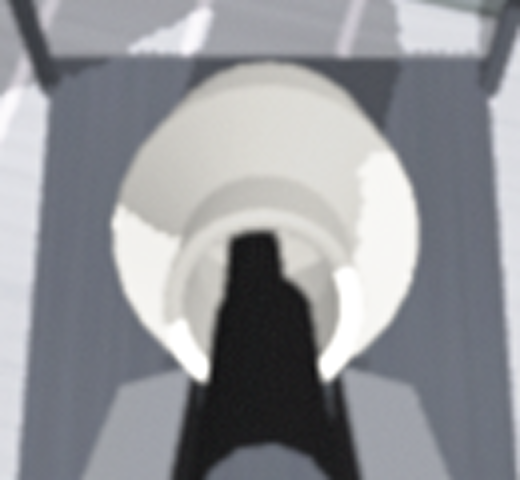

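w5 shows the held stick's foot at about (258,290), centred over the mouth at about (262,290). The dark shape behind it at (255,240) is the first stick inside. Insert.

>>> {"api": "jog_arm", "payload": {"plan": [0.006,0.002,-0.0065,0,0,0,0.011,0.0035,-0.014,0,0,0,0.016,0.005,-0.021,0,0,0,0.021,0.0063,-0.028,0,0,0,0.027,0.0078,-0.037,0,0,0,0.033,0.0097,-0.046,0,0,0,0.0395,0.0115,-0.056,0,0,0,0.0395,0.0115,-0.056,0,0,0,0.0395,0.0115,-0.056,0,0,0]}}

```text
clock: 13.8
eef_pos: [568.6, -164.7, 222.3]
eef_rot: [-3.133, -0.608, 0.273]
wrist_force: [0.2, 0.3, 0.3]
finger_gap: 21.6
finger_force: 15.0
```

```bash
python3 chk.py
```

```text
k 5.176460625846777 lateral tool x,y 0.9815130202928476 0.3005431918993886 turn [-0.3 -0.2 -0.2] gap 21.628276446475045 14.993192505498882
foot lateral 0.8129429816457001 -0.22357699708003767 along -61.82127726260414
```

>>> {"api": "jog_arm", "payload": {"plan": [0,0,0,0,0,0,0,0,0,0,0,0,0,0,0,0,0,0,0,0,0,0,0,0,0,0,0,0,0,0,0,0,0,0,0,0,0,0,0,0,0,0,0,0,0,0,0,0], "claw": 0.05}}

```text
clock: 14.6
eef_pos: [568.5, -164.8, 222.6]
eef_rot: [-3.134, -0.609, 0.273]
wrist_force: [-1.0, 0.2, 0.0]
finger_gap: 50.1
finger_force: 0.0
```

>>> {"api": "jog_arm", "payload": {"plan": [-0.02,-0.0055,0.03,0,0,0,-0.04,-0.011,0.06,0,0,0,-0.0573,-0.0161,0.087,0,0,0,-0.1,-0.028,0.1,0,0,0,-0.115,-0.032,0.1,0,0,0,-0.115,-0.032,0.1,0,0,0]}}

```text
clock: 15.2
eef_pos: [452.5, -197.5, 323.3]
eef_rot: [-3.136, -0.609, 0.272]
wrist_force: [0.0, 0.0, -0.5]
finger_gap: 49.9
finger_force: 0.0
```

Run:
```python
from g import *
c=get_calibration('wrist');p,d,_=grab('wrist'); cv2.imwrite('pics/w6.png',cv2.resize(p[100:220,260:380],None,fx=5,fy=5,interpolation=2)[:,:,::-1])
X=cloud(d,c); Rt,a=target(); M=np.array([570.6,-163.8,217.5]); E=(X-M)@np.stack([Rt[:,0],Rt[:,1],a],1)
r=np.hypot(E[...,0],E[...,1]); k=(d>0)&(p.mean(2)<100)&(r<40)&(E[...,2]<20); k[:,:295]=0;k[:,340:]=0;k[:130]=0;k[180:]=0
v,u=np.nonzero(k); print('dark: n, u,v range',len(u),u.min(),u.max(),v.min(),v.max(),'top along',np.sort(E[k][:,2])[-8:],E[k].mean(0))
p,d,c=grab('side'); cv2.imwrite('pics/side2.png',p[:,:,::-1])
```

```text
dark: n, u,v range 98 308 328 154 164 top along [-105.5 -105.5 -105.4 -105.1 -105.  -104.9 -104.1  -48.2] [ -16.9    3.5 -133.7]
```

View pics/w6.png

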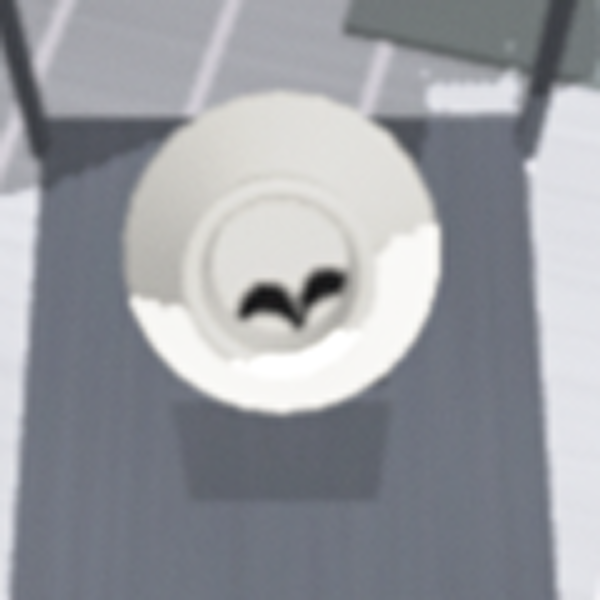

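w6 shows both sticks side by side at the low side of the carafe, near (265,305) and (325,290). Their tops are about 105 mm below the rim, well below the neck, and the gripper is clear.

```bash
python3 -c "
from h import *
s=manip.read_state(); print(s['clock'],s['wrist_force'],s['qd']); print(manip.sign_off())"
```

```text
15.3 [ 0.2 -0.2 -0.3] [ 0.  0. -0. -0. -0.  0.]
the job is handed in; nothing more can be done
None
```

Both charcoal sticks are inside the carafe's body with their tops about 105 mm below the rim, nothing else on the drainer was touched, and the job was handed in at 15.3 s.

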